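# Stack the lamp cartons on the cam lift and hold them at full height

## Robot

A 6-joint arm with a two-finger parallel gripper is mounted at the origin on a cart in front of the work surface, level with it; the furniture and walls round the work are solid. World frame = base frame: x ahead of the robot, y to its left, z up, the work surface at z = 0. Lengths are in mm, angles in degrees, forces in N, time in s.
With the tool pointing down it reaches from about 375 to 975 mm from the base axis. Payload 3.8 kg.
Tool frame: the origin (TCP) lies between the finger pads; the fingertips stand 11 mm ahead of it and the grasp point (between the pads) lies 8 mm behind it; z points along the fingers, y is the line along which they close (so a half turn about z gives the same grasp; the last joint's range is limited). The gripper opens to 85 mm and grips with 20 to 120 N. Pads are 22 mm wide; open, the fingers measure 114 mm over their backs; the gripper's body (76 mm by 85 mm) begins 54 mm behind the grasp point. The pads swing forward as they close: fully open they stand 13 mm farther back than shut.
Start: joints at [-78.088, 15.12, 91.902, -0, 72.978, -2.114], TCP at [163.589, -654.871, 207.18] pointing down, gripper open.
Joint ranges: [-150.88, 150.88], [-54.13, 125.18], [17.81, 147.31], [-75.09, 255.09], [0, 152.58], [-146.25, 146.25]. Speed limits (degrees/s): [147.25, 147.25, 180, 180, 180, 180].

## Interface

Orientations are given as [roll, pitch, yaw] about the fixed x, y, z axes, in that order (R = Rz(yaw) Ry(pitch) Rx(roll)).
In Python, from cell import robot gives the robot as it stands.
- The arm moves only by the shell command python3 -m crank 'ROWS' [FORCE]. ROWS is text: rows parted by semicolons, each of 7 numbers parted by spaces: the shift along the tool's x, y, z in cm, then the turn, a rotation vector about the tool's x, y, z in rad, then the closure, from -1 (fully open) to 1 (shut). In form: dx dy dz ax ay az claw; .... A call has 1 to 10 rows; each row shifts and turns the commanded pose from where the row before left it, along the tool's axes as they then stand; what a row does not reach is not made up. A row lasts 1/10 s, in which the tool goes at most 50 mm and 8.59 degrees, less where a joint would pass 70% of its speed; a pose out of reach is approached as far as the arm can. A call with a gripper value outside its range is refused whole. The fingers move at their own pace and stop on an object; FORCE is the grip in N (left out, the last holds). Time passes only in rows, so rows that do not move let the fingers close. It gives the time, the measured TCP pose, the force, the opening and the grip force at its end, in the units of the state.
- robot.observe(): the state, without advancing time (a new reading comes with each control period).
- robot.read_camera(name): name is "scene" or "top" or "wrist"; returns a dict with "frame" (400x640x3 uint8, red, green, blue), "fov_y" (degrees; the focal length in pixels is half the picture's height over the tangent of half this angle, whatever the lens; pixels are square), "cx", "cy" (the principal point, pixels), "k1" (the pictures are not rectified: a ray, as slopes to the right and down, at radius r is drawn at 1 + k1 r^2 times it, then the intrinsics apply), "cam_to_world" (4x4, takes a point from camera to world coordinates); the wrist camera has in their place "mount" (4x4, takes a point from camera to tool coordinates, whose origin is the TCP and whose axes are the flange's). Camera axes: x right, y down, z forward; pixel columns grow to the right and rows downward; lengths in mm; the calibration is good to about 2 mm. A picture is of the moment at which its call begins: read the wrist's pose just before it. There is no depth.
- robot.close_job(): hands the job in; it is judged then, once.
The state is a dict: "time_s": time; "qpos": joint angles; "qvel": joint speeds; "tau": joint torques, N m; "tcp_pos": TCP position; "ee_rot": TCP orientation; "contact_force": force on the tool from outside, world axes, zero at the start; "torque": the same for the moment, N m; "width": opening from 0.0 (shut) to 1.0 (fully open); "gripper_force": force on a finger pad.
Only numpy, scipy, OpenCV 4.12 (cv2) and the standard library are available. Lean on these libraries where they do the work, as an engineer would, in place of code of your own. Each camera call takes 0.05 s, during which the arm holds its last target. There are 200 camera calls.

## Task

With the lift's lever left down at rest, stack the two loose brown lamp cartons in a column on the lift's platform, in either order: the first upright in the middle between the corner marks, the second squarely on top of it, sides parallel to the platform's edges, and let go of both. Then take the red grip of the cam lever, swing it up until the lever stands straight up, where the cam lifts highest, and finish while still holding it there; the lever is sprung and falls back if released, and past upright the platform sinks again. Leave the black tin, the timer and the small brown dropper bottle where they stand.

Things in the scene. Friction and masses are not known exactly. Their poses are not given: they have to be found in the camera images.
- carton_a_mid (a point): centre of a closed brown cardboard lamp carton with a yellow label, 42 x 42 x 66 mm, about 0.12 kg, standing upright (its z axis is up) loose on the counter near the front; x and y axes are square to its sides. This point is half-way up, 33 mm above its underside. A similar carton right at the back of the counter belongs to the room, cannot be moved and is not part of the task.
- carton_b_mid (a point): centre of the second, identical loose carton, 42 x 42 x 66 mm; same axes and same point.
- platform_top (a point): centre of the top face of the cam lift's square aluminium platform, 90 x 90 x 8 mm with black corner marks for a 42 mm carton; the face is 64 mm above the counter at rest and rises 18 mm at the cam's highest point. x and y axes run along its edges, z is up. The lift is fixed to the counter; its base plate is 150 mm (along x) by 190 mm (along y, from -100 to +90 mm) by 8 mm, and a white scale plate, 86 mm high, stands 84 mm from the middle on the +y side, 45 mm towards +x.
- lever_grip (a point): centre of the lever's red round grip bar (14 mm thick, 60 mm long, lying level along the platform's y axis, with an 18 mm end disc at its free -y end); it moves with the lever. The lever's steel arm is at the +y end of the bar, 33 mm from this point. The bar is fixed to the lever and so rolls in the fingers as the lever swings.
- lift_shaft (a point): fixed point on the lever's turning axis (a level line along the platform's y axis, 40 mm above the counter), level with the grip's centre along that axis; the grip circles it at a radius of 100 mm. Axes as for the platform.
- lever (a joint): angle of the cam lever, rad: 0 at rest (leaning 75 degrees from upright towards the platform's -x side, grip 66 mm above the counter), growing as the grip rises and swings towards +x; 1.309 upright, cam at its highest; end stop at 2.1. A spring draws it back to 0: 0.2 N m at rest, 0.46 N m (4.6 N at the grip) upright, besides the weight of the load.
- lens_tin: round black tin, 41 mm across, 66 mm tall, loose on the counter near the cartons; origin at the middle of its underside. Leave alone.
- timer: small light grey timer, 32 x 66 x 55 mm, loose; origin under its middle. Leave alone.
- dropper: small amber glass dropper bottle with a black cap, 33 mm across, 78 mm tall, loose at the left; origin under its middle. Leave alone.
Things that resemble listed ones, but are neither listed nor needed, are in the scene too. What is shaped like the part that bears carton_a_mid but purple is not meant.

How it is judged:
By the outcome, as a careful person would: the job done as asked, in the order asked, and still so for the second after the job is handed in, while the arm keeps its last pose, push and grip.
It also fails if it takes over 72 s, if anything falls off the work surface, if the arm or the gripper's body presses on something with over 40 N, if the wrist force passes 120 N, or if a joint passes its speed limit or range.

## Working session

There is one attempt and no reset: what is moved stays moved. The work goes in short steps, Python scripts to look and compute and a shell command to move; the robot and the scene stay as the last step left them, time stands still between calls to the robot, and variables do not carry over. Pictures are saved under pics/ and viewed, at most 10 in all, crops included, and the job is handed in when it is done.

```bash
mkdir -p pics; ls; cat > h.py <<'E'
import numpy as np, cv2
from cell import robot
from scipy.spatial.transform import Rotation as R
def cam(name):
    s=robot.observe(); c=robot.read_camera(name)
    if 'mount' in c:
        T=np.eye(4);T[:3,:3]=R.from_euler('xyz',s['ee_rot'],degrees=True).as_matrix();T[:3,3]=s['tcp_pos']
        c['cam_to_world']=T@np.array(c['mount'])
    c['cam_to_world']=np.array(c['cam_to_world'])
    c['f']=200/np.tan(np.radians(c['fov_y'])/2)
    return c
def proj(c,P):
    P=np.atleast_2d(P);T=np.linalg.inv(c['cam_to_world']);p=P@T[:3,:3].T+T[:3,3]
    s=p[:,:2]/p[:,2:];s=s*(1+c['k1']*(s**2).sum(1,keepdims=True))
    return s*c['f']+[c['cx'],c['cy']]
def ray(c,uv):
    d=(np.atleast_2d(uv)-[c['cx'],c['cy']])/c['f'];s=d.copy()
    for _ in range(30): s=d/(1+c['k1']*(s**2).sum(1,keepdims=True))
    T=c['cam_to_world'];return T[:3,3],np.c_[s,np.ones(len(s))]@T[:3,:3].T
def hit(c,uv,z):
    o,d=ray(c,uv);return o+d*((z-o[2])/d[:,2])[:,None]
def save(name,im): cv2.imwrite('pics/'+name+'.png',im[...,::-1])
E
python3 - <<'E'
from h import *
import pickle
print(robot.observe())
for n in('scene','top'):
    c=cam(n);save(n,c['frame']);pickle.dump(c,open(n+'.pkl','wb'));print(n,c['f'],c['cx'],c['cy'],c['k1'],c['cam_to_world'].round(3).tolist())
E
```

```text
pics
{'time_s': 0.0, 'qpos': array([-7.80899470e+01,  1.51698979e+01,  9.19791006e+01,  9.88366939e-06,
        7.29750484e+01, -2.11377707e+00]), 'qvel': array([-0.06747438,  0.00580808,  0.01773939,  0.0126514 , -0.06901574,
        0.07188524]), 'tau': array([ 1.27203948e-03, -5.15112126e+01, -3.67313719e+01,  1.60415138e-04,
        1.28136249e-02,  5.27927781e-07]), 'tcp_pos': array([ 163.41822202, -654.14731923,  205.87364573]), 'ee_rot': array([-1.79876038e+02, -4.58478241e-03,  1.40238223e+01]), 'contact_force': array([-0.73055102,  0.31779963, -0.51827679]), 'torque': array([ 0.00444022,  0.01287797, -0.02692748]), 'gripper_force': 0.0, 'width': 1.0015912254529133}
scene 507.95121533142225 321.9977726695849 186.88276350055253 -0.005755195645153838 [[0.862, -0.378, 0.337, 94.349], [-0.506, -0.622, 0.598, -819.828], [-0.016, -0.686, -0.727, 1099.569], [0.0, 0.0, 0.0, 1.0]]
top 494.46535488151903 315.8825299441521 195.29547044882887 0.040520332600283 [[-0.44, -0.875, 0.202, 239.393], [-0.898, 0.428, -0.101, 186.267], [0.002, -0.226, -0.974, 1805.441], [0.0, 0.0, 0.0, 1.0]]
```

View pics/scene.png

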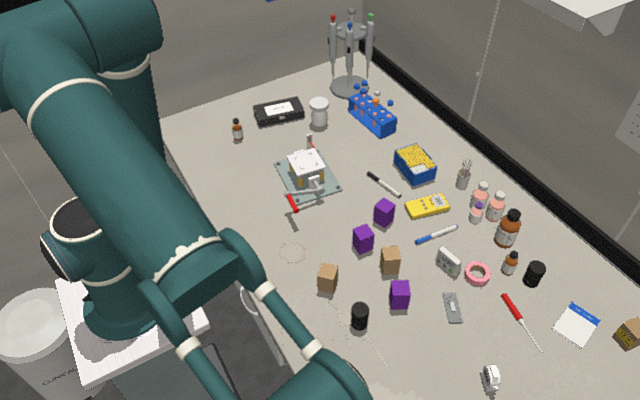

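View pics/top.png

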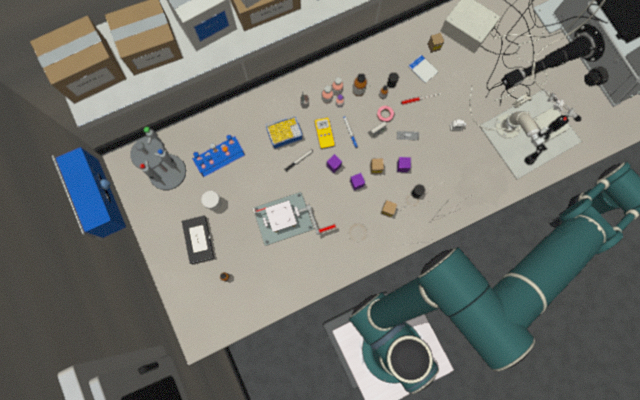

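The scene shows loose brown cartons at (328,278) and (390,261), purple decoys around them, tin at (360,316), lift at (307,170) with its red grip at (293,203). In the top picture the cartons are at (388,208) and (377,166), the lift at (282,215). I'll enlarge these for corner positions.

```bash
python3 - <<'E'
import pickle
from h import *
for n,(x,y,w,h,k) in dict(scene=(260,130,160,145,4),top=(245,140,190,110,4)).items():
    c=pickle.load(open(n+'.pkl','rb'));im=cv2.resize(c['frame'][y:y+h,x:x+w],None,fx=k,fy=k,interpolation=cv2.INTER_CUBIC)
    if n=='scene': pass
    save(n+'_z',im)
c=pickle.load(open('scene.pkl','rb'))
g=c['frame'][225:335,310:415];save('scene_c',cv2.resize(g,None,fx=5,fy=5,interpolation=cv2.INTER_CUBIC))
for n,pts in dict(scene=[(328,290),(390,272),(305,152)],top=[(388,208),(377,166),(282,215)]).items():
    c=pickle.load(open(n+'.pkl','rb'));print(hit(c,pts,33).round(0).tolist(),hit(c,pts,64).round(0).tolist())
E
```

```text
[[428.0, -247.0, 33.0], [587.0, -282.0, 33.0], [620.0, 212.0, 33.0]] [[418.0, -263.0, 64.0], [572.0, -297.0, 64.0], [604.0, 182.0, 64.0]]
[[448.0, -214.0, 33.0], [607.0, -252.0, 33.0], [595.0, 146.0, 33.0]] [[445.0, -207.0, 64.0], [601.0, -244.0, 64.0], [589.0, 146.0, 64.0]]
```

View pics/scene_z.png

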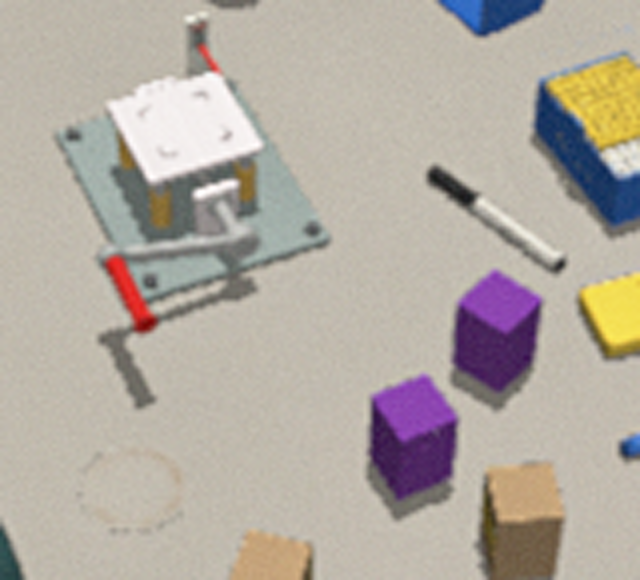

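View pics/scene_c.png

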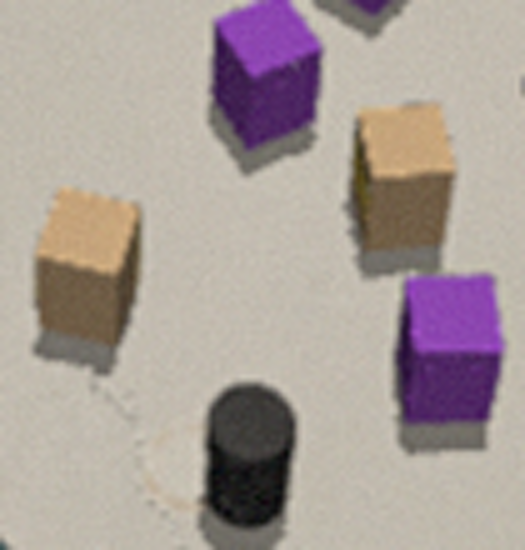

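Enlarged: carton A top corners (58,190),(140,207),(120,272),(38,255); carton B (360,115),(437,103),(455,167),(372,178); platform corners (107,103),(213,73),(263,148),(155,180); red grip from (115,262) to (145,322).

```bash
python3 - <<'E'
import pickle
from h import *
c=pickle.load(open('scene.pkl','rb'))
def rect(n,p,z):
    P=hit(c,p,z)[:,:2];m=P.mean(0);e=[P[(i+1)%4]-P[i] for i in range(4)]
    print(n,m.round(1),[round(float(np.linalg.norm(v)),1) for v in e],[round(float(np.degrees(np.arctan2(v[1],v[0]))%90),1) for v in e])
q=lambda L,k,o:np.array(L)/k+o-(.5-.5/k)
rect('A',q([(58,190),(140,207),(120,272),(38,255)],5,(310,225)),66)
rect('B',q([(360,115),(437,103),(455,167),(372,178)],5,(310,225)),66)
rect('P',q([(107,103),(213,73),(263,148),(155,180)],4,(260,130)),64)
print('base',hit(c,q([(58,135),(150,302),(328,240)],4,(260,130)),8).round(0))
g=hit(c,q([(115,262),(145,322)],4,(260,130)),66);print(g.round(1),g.mean(0))
E
```

```text
A [ 443.9 -217.5] [41.4, 38.5, 40.5, 38.8] [45.0, 44.0, 45.3, 45.3]
B [ 606.4 -252.9] [39.9, 39.5, 41.8, 38.4] [69.7, 66.7, 68.0, 63.8]
P [587.3 147.4] [84.9, 89.8, 83.9, 90.0] [81.6, 84.2, 81.7, 84.9]
base [[525. 241.   8.]
 [504.  53.   8.]
 [645.  38.   8.]]
[[478.9  51.3  66. ]
 [470.6  -7.5  66. ]] [474.76296569  21.86911847  66.        ]
```

View pics/top_z.png

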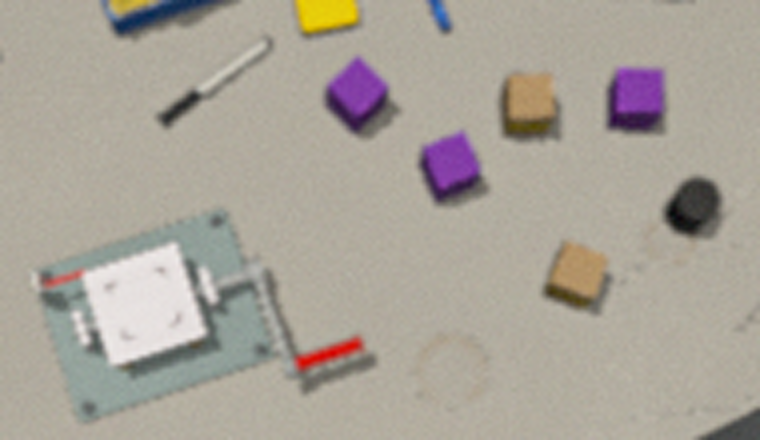

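```bash
cat > go.py <<'E'
import sys; from h import *
# usage: go.py x y z yaw -> totals: shift (cm) in current tool axes, shift in tool axes after turning, turn about tool z
x,y,z,w=map(float,sys.argv[1:5]); s=robot.observe()
M=lambda e:R.from_euler('xyz',e,degrees=True).as_matrix()
A=M(s['ee_rot']);B=M([180,0,w]);d=np.array([x,y,z])-s['tcp_pos']
print('before-turn',(A.T@d/10).round(2),'after-turn',(B.T@d/10).round(2),'turn',R.from_matrix(A.T@B).as_rotvec().round(3),'q',s['qpos'].round(0))
E
python3 go.py 444 -217 240 45
```

```text
before-turn [ 37.81 -35.62  -3.33] after-turn [ 50.75 -11.08  -3.4 ] turn [-0.002 -0.001 -0.541] q [-78.  15.  92.  -0.  73.  -2.]
```

```bash
python3 -m crank '3.15 -2.97 -.3 0 0 0 -1;3.15 -2.97 -.3 0 0 0 -1;3.15 -2.97 -.3 0 0 0 -1;3.15 -2.97 -.3 0 0 0 -1;3.15 -2.97 -.3 0 0 0 -1;3.15 -2.97 -.3 0 0 0 -1;3.15 -2.97 -.3 0 0 0 -1;3.15 -2.97 -.3 0 0 0 -1;3.15 -2.97 -.3 0 0 0 -1;3.15 -2.97 -.3 0 0 0 -1'
python3 -m crank '3.15 -2.97 -.3 0 0 0 -1;3.15 -2.97 -.3 0 0 0 -1;0 0 0 0 0 -.135 -1;0 0 0 0 0 -.135 -1;0 0 0 0 0 -.135 -1;0 0 0 0 0 -.135 -1;0 0 0 0 0 0 -1;0 0 0 0 0 0 -1'
python3 - <<'E'
from h import *
import pickle
c=cam('wrist');print(c['mount']);save('w1',c['frame']);pickle.dump(c,open('w1.pkl','wb'))
E
python3 go.py 444 -217 240 45
```

```text
time_s: 1.1
tcp_pos: [397.6, -288.6, 236.9]
ee_rot: [-180.0, 0.0, 14.0]
contact_force: [0.4, -0.3, -0.0]
width: 1.001
gripper_force: 0.0
time_s: 1.9
tcp_pos: [443.7, -217.4, 242.8]
ee_rot: [-180.0, 0.0, 44.8]
contact_force: [-0.3, 0.6, 0.2]
width: 1.001
gripper_force: 0.0
[[ 1.93642315e-04 -9.60113237e-01 -2.79611398e-01  7.18979171e+01]
 [ 9.99999969e-01  2.30487346e-04 -9.88931192e-05  1.00556898e+00]
 [ 1.59395482e-04 -2.79611370e-01  9.60113252e-01 -1.66027807e+02]
 [ 0.00000000e+00  0.00000000e+00  0.00000000e+00  1.00000000e+00]]
before-turn [ 0.05 -0.01  0.29] after-turn [ 0.05 -0.01  0.29] turn [-0.     0.    -0.003] q [-29.  -6. 111.   0.  75.  16.]
```

View pics/w1.png

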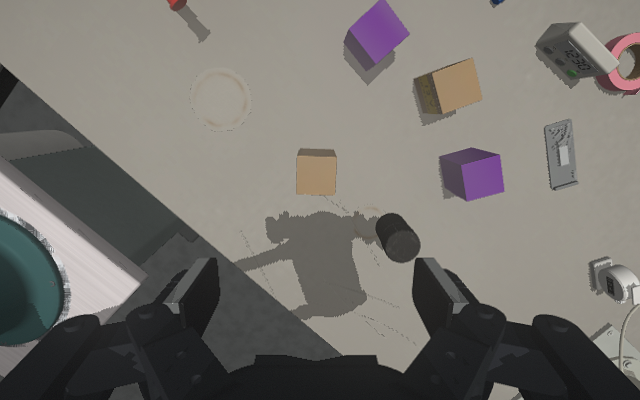

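Wrist view: carton A top squarely at (316,175), B top around (456,87), tin (398,238), purple cartons at (377,33) and (472,172), lever grip just at the top edge (177,3).

```bash
cat >> h.py <<'E'
def top_rect(c,seed,z,tol=14):
    im=cv2.medianBlur(c['frame'],3);m=np.zeros((402,642),np.uint8)
    cv2.floodFill(im.copy(),m,seed,0,(tol,)*3,(tol,)*3,4|cv2.FLOODFILL_MASK_ONLY|cv2.FLOODFILL_FIXED_RANGE|(255<<8))
    k=max(cv2.findContours(m[1:-1,1:-1],0,1)[0],key=cv2.contourArea)[:,0]
    k=cv2.convexHull(k)[:,0]
    return cv2.minAreaRect(hit(c,k.astype(float),z)[:,:2].astype(np.float32))
E
python3 - <<'E'
from h import *
import pickle
c=pickle.load(open('w1.pkl','rb'))
for t in(10,16,22):print(top_rect(c,(316,178),66,t),top_rect(c,(456,87),66,t))
for p in([(297,155),(336,155),(336,195),(297,195)],[(428,75),(471,58),(481,97),(439,113)]):
    P=hit(c,p,66)[:,:2];print(P.mean(0),[np.degrees(np.arctan2(*(P[(i+1)%4]-P[i])[::-1]))%90 for i in range(4)])
E
```

```text
((446.35247802734375, -216.52630615234375), (41.43406677246094, 42.59827423095703), 41.703861236572266) ((609.3749389648438, -251.9149932861328), (42.403953552246094, 41.00468063354492), 65.9009780883789)
((446.3195495605469, -216.40380859375), (42.48719024658203, 42.476993560791016), 43.33246994018555) ((609.3447265625, -251.83702087402344), (43.00548553466797, 41.18620300292969), 65.56024169921875)
((445.96453857421875, -216.73873901367188), (43.46326446533203, 42.476993560791016), 43.33246994018555) ((609.2254028320312, -251.99954223632812), (43.37083435058594, 41.42259979248047), 65.64155578613281)
[ 446.92686085 -216.71793797] [np.float64(44.80193744428305), np.float64(45.7736623150883), np.float64(44.80661721018686), np.float64(43.90331899647677)]
[ 607.33861935 -250.33742674] [np.float64(66.1625358167324), np.float64(66.72452064712931), np.float64(65.91919357488783), np.float64(66.58634255072431)]
```

```bash
python3 go.py 446.2 -216.7 33 44.5
```

```text
before-turn [ 0.23  0.13 20.99] after-turn [ 0.23  0.12 20.99] turn [-0.     0.     0.005] q [-29.  -6. 111.   0.  75.  16.]
```

```bash
python3 -m crank '.23 .13 4 0 0 .005 -1;0 0 4.5 0 0 0 -1;0 0 4.5 0 0 0 -1;0 0 4 0 0 0 -1;0 0 3 0 0 0 -1;0 0 1 0 0 0 -1;0 0 0 0 0 0 -1;0 0 0 0 0 0 -1' 30; python3 -m crank '0 0 0 0 0 0 1;0 0 0 0 0 0 1;0 0 0 0 0 0 1;0 0 0 0 0 0 1;0 0 0 0 0 0 1;0 0 0 0 0 0 1;0 0 0 0 0 0 1;0 0 0 0 0 0 1;0 0 0 0 0 0 1;0 0 0 0 0 0 1' 30; python3 go.py 587.3 147.4 200 83.5
```

```text
time_s: 2.75
tcp_pos: [447.7, -217.5, 34.6]
ee_rot: [179.9, -0.0, 44.6]
contact_force: [0.1, 0.5, 1.0]
width: 1.0
gripper_force: 0.0
time_s: 3.75
tcp_pos: [447.3, -217.2, 34.6]
ee_rot: [179.9, -0.0, 44.7]
contact_force: [-1.6, 0.1, 5.0]
width: 0.479
gripper_force: 29.7
before-turn [ 35.6  -16.06 -16.55] after-turn [ 37.81   9.78 -16.54] turn [ 0.002  0.    -0.678] q [-29.   6. 123.  -0.  51.  17.]
```

```bash
python3 -m crank '0 0 -1 0 0 0 1;0 0 -3 0 0 0 1;0 0 -4.5 0 0 0 1;0 0 -4.5 0 0 0 1;0 0 -4.5 0 0 0 1;0 0 -3 0 0 0 1;4.08 -1.5 0 0 0 0 1;4.08 -1.5 0 0 0 0 1;4.08 -1.5 0 0 0 0 1;4.08 -1.5 0 0 0 0 1'
python3 -m crank '4.08 -1.5 0 0 0 0 1;4.08 -1.5 0 0 0 0 1;4.08 -1.5 0 0 0 0 1;0 0 0 0 0 -.136 1;0 0 0 0 0 -.136 1;0 0 0 0 0 -.136 1;0 0 0 0 0 -.136 1;0 0 0 0 0 -.136 1;0 0 0 0 0 0 1;0 0 0 0 0 0 1'
python3 - <<'E'
from h import *
import pickle
c=cam('wrist');save('w2',c['frame']);pickle.dump(c,open('w2.pkl','wb'))
E
```

```text
time_s: 4.75
tcp_pos: [520.6, -57.9, 239.1]
ee_rot: [179.9, -0.0, 44.6]
contact_force: [0.5, -0.3, -1.4]
width: 0.481
gripper_force: 30.7
time_s: 5.75
tcp_pos: [575.6, 58.7, 238.5]
ee_rot: [180.0, -0.0, 83.5]
contact_force: [0.5, -0.3, -1.2]
width: 0.477
gripper_force: 30.8
```

View pics/w2.png

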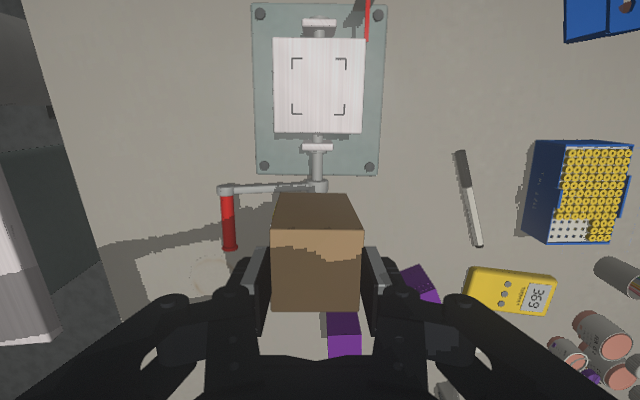

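Wrist view: platform corners (273,38),(367,38),(363,133),(275,133), corner marks (292,58)…(346,114), grip bar from (227,196) to (230,250), carton held straight in the fingers.

```bash
python3 - <<'E'
from h import *
import pickle
c=pickle.load(open('w2.pkl','rb'))
for p in([(273,38),(367,38),(363,133),(275,133)],[(292,58),(346,58),(346,114),(292,113)]):
    P=hit(c,p,64)[:,:2];e=[P[(i+1)%4]-P[i] for i in range(4)];print(P.mean(0).round(1),[round(float(np.linalg.norm(v)),1) for v in e],[round(float(np.degrees(np.arctan2(*v[::-1]))%90),1) for v in e])
print(top_rect(c,(320,85),64,40))
f=c['frame'].astype(int);m=((f[...,0]>120)&(f[...,1]<60)).astype(np.uint8);m[:150]=0
v,u=np.nonzero(m);ps=np.array([[u.min(),v.min()],[u.max(),v.max()]]);print(ps)
r=cv2.minAreaRect(np.c_[u,v].astype(np.float32));b=cv2.boxPoints(r);b=b[np.argsort(b[:,1])];e=[b[:2].mean(0),b[2:].mean(0)]
g=hit(c,e,66);print(r,g.round(1))
pl=np.array([587.3,147.4]);
for yaw in(-6.5,):
    Q=R.from_euler('z',yaw,degrees=True).as_matrix()
    print((g-np.r_[pl,66])@Q)
E
```

```text
[591.  148.1] [89.0, 88.6, 89.5, 88.5] [83.5, 83.2, 83.5, 82.9]
[590.6 148.9] [51.8, 52.2, 54.1, 51.2] [83.5, 84.8, 82.4, 82.4]
((589.8025512695312, 148.96572875976562), (87.96971893310547, 88.55387878417969), 82.72106170654297)
[[221 196]
 [232 220]]
((226.5, 208.0), (24.0, 11.0), 90.0) [[480.3  50.   66. ]
 [475.1  23.4  66. ]]
[[ -95.32852146 -108.86918491    0.        ]
 [ -97.40269968 -135.94351586    0.        ]]
```

```bash
python3 go.py 590.5 148.7 99.2 83.2
```

```text
before-turn [ 9.11  0.45 13.92] after-turn [ 9.11  0.41 13.92] turn [ 0.    -0.     0.005] q [  3.   4. 102.   0.  75.  10.]
```

```bash
python3 -m crank '3 .15 0 0 0 .005 1;3 .15 0 0 0 0 1;3.1 .15 2 0 0 0 1;0 0 4 0 0 0 1;0 0 3 0 0 0 1;0 0 2 0 0 0 1;0 0 1.5 0 0 0 1;0 0 0 0 0 0 1;0 0 0 0 0 0 1;0 0 0 0 0 0 1'; python3 go.py 590.5 148.7 99 83.2
```

```text
time_s: 6.8
tcp_pos: [592.1, 148.8, 115.1]
ee_rot: [179.8, -0.1, 83.3]
contact_force: [-0.5, 0.5, 0.0]
width: 0.479
gripper_force: 30.7
before-turn [-0.03 -0.16  1.61] after-turn [-0.03 -0.15  1.61] turn [ 0.003 -0.001  0.002] q [ 12.  12. 106.   0.  62.  18.]
```

```bash
python3 -m crank '0 -.15 .6 0 0 0 1;0 0 .5 0 0 0 1;0 0 .2 0 0 0 1;0 0 .1 0 0 0 1;0 0 .1 0 0 0 1;0 0 0 0 0 0 1;0 0 0 0 0 0 1'
```

```text
time_s: 7.5
tcp_pos: [589.3, 148.9, 98.7]
ee_rot: [180.0, -0.0, 83.4]
contact_force: [-1.9, -0.7, 3.4]
width: 0.483
gripper_force: 31.2
```

```bash
python3 -m crank '0 0 0 0 0 0 .2;0 0 0 0 0 0 -.2;0 0 0 0 0 0 -.5;0 0 0 0 0 0 -1;0 0 0 0 0 0 -1;0 0 0 0 0 0 -1;0 0 0 0 0 0 -1;0 0 -2 0 0 0 -1;0 0 -4 0 0 0 -1;0 0 -4 0 0 0 -1'
python3 -m crank '-2 0 -4 0 0 0 -1;-4 0 -2 0 0 0 -1;-3 0 0 0 0 0 -1;0 0 0 0 0 0 -1;0 0 0 0 0 0 -1'
python3 - <<'E'
from h import *
import pickle
c=cam('wrist');save('w3',c['frame']);pickle.dump(c,open('w3.pkl','wb'))
E
```

```text
time_s: 8.5
tcp_pos: [588.1, 148.5, 198.0]
ee_rot: [-179.8, 0.1, 83.4]
contact_force: [1.1, -0.1, 0.4]
width: 1.001
gripper_force: 0.0
time_s: 9.0
tcp_pos: [578.6, 59.0, 258.2]
ee_rot: [180.0, -0.0, 83.3]
contact_force: [0.0, 0.9, -0.2]
width: 0.998
gripper_force: 0.0
```

View pics/w3.png

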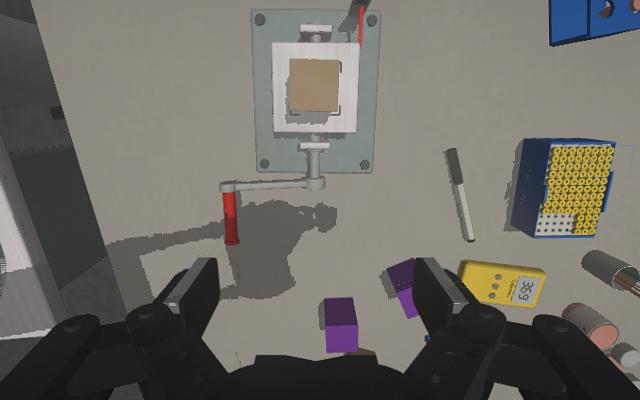

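The carton stands on the platform; its top is at (289,59)–(338,112), the marks are visible to the right (341,67) and bottom (340,114). Checking its centring numerically.

```bash
python3 - <<'E'
from h import *
import pickle
c=pickle.load(open('w3.pkl','rb'))
def q(p,z):
    P=hit(c,p,z)[:,:2];e=[P[(i+1)%4]-P[i] for i in range(4)];print(P.mean(0).round(1),[round(float(np.linalg.norm(v)),1) for v in e],[round(float(np.degrees(np.arctan2(*v[::-1]))%90),1) for v in e])
q([(289,59),(340,60),(338,112),(291,111)],130)
for t in(14,20,26):print(top_rect(c,(315,85),130,t))
q([(272,43),(360,43),(356,132),(275,132)],64)
f=c['frame'];save('w3z',cv2.resize(f[30:150,255:375],None,fx=5,fy=5,interpolation=cv2.INTER_CUBIC))
E
```

```text
[589.4 147.2] [42.4, 41.9, 40.6, 41.8] [82.2, 82.0, 82.1, 84.4]
((588.8883666992188, 147.81256103515625), (41.53099822998047, 42.08578872680664), 82.06066131591797)
((586.7120971679688, 142.7692108154297), (52.03413391113281, 44.98829650878906), 82.72439575195312)
((587.0346069335938, 142.7661590576172), (51.89396286010742, 47.643978118896484), 83.21832275390625)
[590.5 148.2] [88.4, 88.0, 87.0, 88.0] [83.3, 82.5, 83.3, 83.4]
```

View pics/w3z.png

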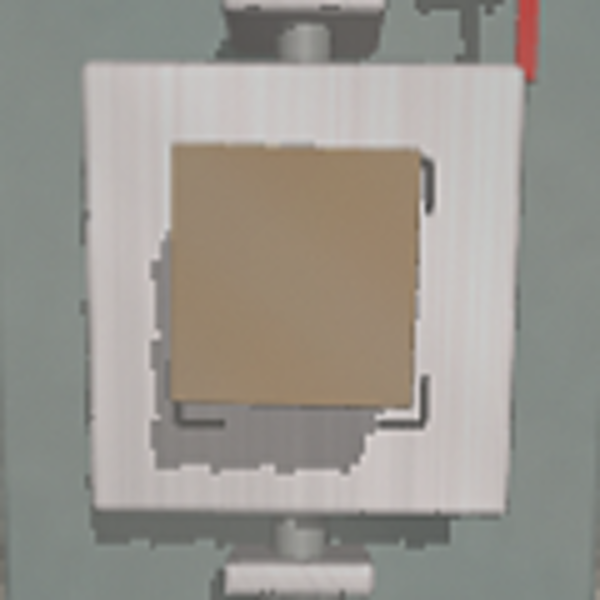

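Carton A is within about 1.5 mm and 1° of the middle: good. Now B.

```bash
python3 go.py 600 -262 240 66.2
```

```text
before-turn [-31.7    5.88   1.75] after-turn [-28.56  14.95   1.78] turn [-0.001 -0.     0.299] q [  3.   3. 100.   0.  77.  10.]
```

```bash
python3 -m crank '-3.96 .735 .2 0 0 0 -1;-3.96 .735 .2 0 0 0 -1;-3.96 .735 .2 0 0 0 -1;-3.96 .735 .2 0 0 0 -1;-3.96 .735 .2 0 0 0 -1;-3.96 .735 .2 0 0 0 -1;-3.96 .735 .2 0 0 0 -1;-3.96 .735 .2 0 0 .1 -1;0 0 0 0 0 .1 -1;0 0 0 0 0 .1 -1'
python3 -m crank '0 0 0 0 0 0 -1;0 0 0 0 0 0 -1'
python3 - <<'E'
from h import *
import pickle
c=cam('wrist');save('w4',c['frame']);pickle.dump(c,open('w4.pkl','wb'))
p=proj(c,[608.5,-251.5,66])[0];print(p)
for t in(10,14,18):print(top_rect(c,tuple(int(v) for v in p),66,t))
E
python3 go.py 608.5 -251.5 34.5 66.2
```

```text
time_s: 10.05
tcp_pos: [600.6, -262.2, 240.4]
ee_rot: [-179.9, -0.0, 65.9]
contact_force: [-1.0, 0.0, 0.3]
width: 1.001
gripper_force: 0.0
time_s: 10.25
tcp_pos: [600.7, -261.0, 241.3]
ee_rot: [-179.9, -0.0, 66.4]
contact_force: [-0.6, 0.8, -0.1]
width: 1.001
gripper_force: 0.0
[317.81681788 166.7284451 ]
((610.0034790039062, -252.5855712890625), (42.37081527709961, 40.9562873840332), 65.64173126220703)
((609.3837890625, -252.58016967773438), (42.33221435546875, 42.05959701538086), 66.39950561523438)
((609.2928466796875, -252.54051208496094), (42.33236312866211, 42.25799560546875), 66.39950561523438)
before-turn [ 1.18  0.35 20.71] after-turn [ 1.19  0.33 20.71] turn [-0.001 -0.     0.003] q [-26.  12.  92.   0.  76.  -2.]
```

```bash
python3 -m crank '1.1 .45 4 0 0 0 -1;0 0 4.5 0 0 0 -1;0 0 4.5 0 0 0 -1;0 0 4 0 0 0 -1;0 0 2.7 0 0 0 -1;0 0 1 0 0 0 -1;0 0 0 0 0 0 -1;0 0 0 0 0 0 -1' 30; python3 -m crank '0 0 0 0 0 0 1;0 0 0 0 0 0 1;0 0 0 0 0 0 1;0 0 0 0 0 0 1;0 0 0 0 0 0 1;0 0 0 0 0 0 1;0 0 0 0 0 0 1;0 0 0 0 0 0 1' 30
python3 -m crank '0 0 -1 0 0 0 1;0 0 -3 0 0 0 1;0 0 -4.5 0 0 0 1;0 0 -4.5 0 0 0 1;0 0 -4.5 0 0 0 1;0 0 -4.5 0 0 0 1;0 0 -2 0 0 0 1;0 0 0 0 0 0 1;0 0 0 0 0 0 1'; python3 go.py 578 55 260 82.8
```

```text
time_s: 11.1
tcp_pos: [610.4, -254.2, 36.9]
ee_rot: [179.9, 0.0, 66.2]
contact_force: [-0.4, 0.2, 0.9]
width: 1.001
gripper_force: 0.0
time_s: 11.9
tcp_pos: [609.7, -254.3, 36.9]
ee_rot: [179.9, 0.0, 66.2]
contact_force: [-1.3, 0.8, 6.4]
width: 0.478
gripper_force: 30.1
time_s: 12.8
tcp_pos: [608.6, -253.7, 274.6]
ee_rot: [-180.0, -0.0, 66.2]
contact_force: [0.6, 0.3, -1.3]
width: 0.476
gripper_force: 30.9
before-turn [ 27.   -15.27   1.47] after-turn [30.24 -6.9   1.46] turn [-0.001 -0.    -0.29 ] q [-25.  12.  89.   0.  79.  -1.]
```

```bash
python3 -m crank '3.86 -2.18 0 0 0 0 1;3.86 -2.18 0 0 0 0 1;3.86 -2.18 0 0 0 0 1;3.86 -2.18 0 0 0 0 1;3.86 -2.18 0 0 0 0 1;3.86 -2.18 0 0 0 0 1;3.86 -2.18 0 0 0 -.1 1;0 0 0 0 0 -.1 1;0 0 0 0 0 -.09 1;0 0 0 0 0 0 1'; python3 -m crank '0 0 0 0 0 0 1'; python3 go.py 589.8 147 170 82.8
python3 - <<'E'
from h import *
import pickle
c=cam('wrist');save('w5',c['frame']);pickle.dump(c,open('w5.pkl','wb'))
E
```

```text
time_s: 13.8
tcp_pos: [576.7, 55.5, 271.5]
ee_rot: [-179.7, 0.1, 82.9]
contact_force: [0.4, -0.2, -1.5]
width: 0.474
gripper_force: 31.0
time_s: 13.9
tcp_pos: [577.3, 54.9, 272.5]
ee_rot: [-179.8, 0.0, 82.7]
contact_force: [-0.4, -0.3, -1.4]
width: 0.476
gripper_force: 31.0
before-turn [ 9.31  0.11 10.24] after-turn [ 9.3   0.08 10.25] turn [-0.004  0.001 -0.003] q [ 3.  3. 99.  0. 78. 10.]
```

View pics/w5.png

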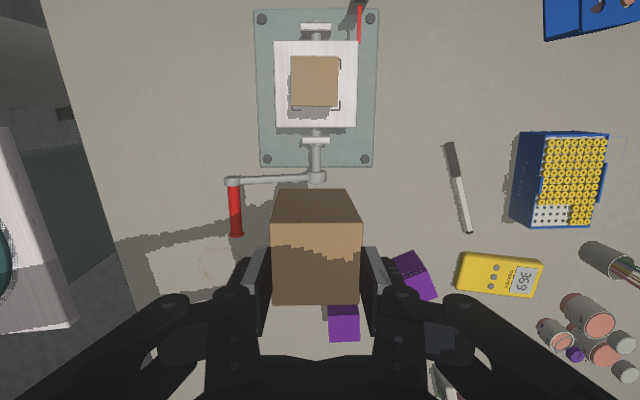

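Held carton B: top face's far edge from (271,222) to (363,222), bottom edge at row 189; carton A still upright and centred below at (315,82). Compute the carton's offset in the hand and A's centre.

```bash
python3 - <<'E'
from h import *
import pickle
c=pickle.load(open('w5.pkl','rb'))
for t in(10,14):print(top_rect(c,(315,82),130,t))
w=c['cam_to_world'];c['cam_to_world']=np.array(c['mount'])
print(hit(c,[(271,222),(363,222)],-29.1).round(1),hit(c,[(280,189),(348,189)],36.9).round(1))
c=pickle.load(open('w2.pkl','rb'));c['cam_to_world']=np.array(c['mount'])
print(hit(c,[(271,229),(363,229)],-31.4).round(1),hit(c,[(281,193),(349,193)],34.6).round(1))
E
```

```text
((588.3032836914062, 147.91590881347656), (41.26483154296875, 42.16232681274414), 80.13446807861328)
((588.31103515625, 147.93618774414062), (41.316524505615234, 42.19049072265625), 79.99468231201172)
[[ 22.6 -18.3 -29.1]
 [ 22.6  22.3 -29.1]] [[ 21.4 -21.3  36.9]
 [ 21.4  21.9  36.9]]
[[ 20.1 -18.1 -31.4]
 [ 20.1  22.  -31.4]] [[ 19.3 -20.4  34.6]
 [ 19.3  22.4  34.6]]
```

```bash
python3 -m crank '3 .02 0 0 0 .01 1;3 .02 0 0 0 0 1;3.25 .02 2 0 0 0 1;0 0 3 0 0 0 1;0 0 2.5 0 0 0 1;0 0 1.5 0 0 0 1;0 0 0 0 0 0 1;0 0 0 0 0 0 1;0 0 0 0 0 0 1;0 0 0 0 0 0 1'; python3 go.py 589.2 146.8 167.2 82.2
```

```text
time_s: 14.95
tcp_pos: [592.7, 146.6, 187.2]
ee_rot: [179.8, -0.1, 82.2]
contact_force: [0.3, -0.7, -1.7]
width: 0.479
gripper_force: 31.0
before-turn [-0.03 -0.35  2.  ] after-turn [-0.02 -0.35  2.  ] turn [ 0.003 -0.001 -0.   ] q [ 12.   9. 102.   0.  69.  19.]
```

```bash
for i in 1 2 3; do python3 -m crank '0 0 0 0 0 0 1' | sed -n 2p; done; python3 -c "
from h import *
for i in range(4):
    robot.read_camera('wrist'); s=robot.observe(); print(s['tcp_pos'].round(1), s['qpos'].round(2))"
```

```text
tcp_pos: [592.3, 146.6, 186.7]
tcp_pos: [591.9, 146.6, 186.0]
tcp_pos: [591.5, 146.6, 185.5]
[591.5 146.6 185.4] [ 11.58   8.9  101.69   0.    69.39  19.37]
[591.4 146.6 185.3] [ 11.58   8.91 101.7    0.    69.39  19.37]
[591.4 146.6 185.2] [ 11.58   8.91 101.7    0.    69.39  19.37]
[591.4 146.6 185.1] [ 11.58   8.92 101.7    0.    69.39  19.37]
```

```bash
python3 -m crank '0 0 0 0 0 0 1;0 0 0 0 0 0 1;0 0 0 0 0 0 1;0 0 0 0 0 0 1;0 0 0 0 0 0 1;0 0 0 0 0 0 1;0 0 0 0 0 0 1;0 0 0 0 0 0 1;0 0 0 0 0 0 1;0 0 0 0 0 0 1'; python3 go.py 589.2 146.8 167.2 82.2
```

```text
time_s: 16.45
tcp_pos: [591.4, 146.6, 185.2]
ee_rot: [-180.0, 0.0, 82.2]
contact_force: [-0.1, 0.2, -1.5]
width: 0.476
gripper_force: 31.0
before-turn [-0.01 -0.22  1.8 ] after-turn [-0.01 -0.22  1.8 ] turn [-0.  0.  0.] q [ 12.   9. 102.   0.  69.  19.]
```

```bash
python3 -m crank '0 -.2 .6 0 0 0 1;0 0 .5 0 0 0 1;0 0 .3 0 0 0 1;0 0 0 0 0 0 1;0 0 0 0 0 0 1;0 0 0 0 0 0 1;0 0 0 0 0 0 1;0 0 0 0 0 0 1;0 0 0 0 0 0 1;0 0 0 0 0 0 1'; python3 go.py 589.2 146.8 167.2 82.2
```

```text
time_s: 17.45
tcp_pos: [589.5, 146.9, 171.3]
ee_rot: [180.0, -0.0, 82.2]
contact_force: [0.6, 0.5, -1.1]
width: 0.481
gripper_force: 31.0
before-turn [-0.01 -0.03  0.41] after-turn [-0.01 -0.03  0.41] turn [ 0. -0.  0.] q [ 12.   9. 103.   0.  68.  19.]
```

```bash
python3 -m crank '0 0 .15 0 0 0 1;0 0 .1 0 0 0 1;0 0 .1 0 0 0 1;0 0 .05 0 0 0 1;0 0 0 0 0 0 1;0 0 0 0 0 0 1;0 0 0 0 0 0 1;0 0 0 0 0 0 1;0 0 0 0 0 0 1'
```

```text
time_s: 18.35
tcp_pos: [589.4, 146.8, 167.2]
ee_rot: [-180.0, -0.0, 82.2]
contact_force: [0.7, 0.2, -2.0]
width: 0.481
gripper_force: 31.0
```

```bash
for i in 1 2; do python3 -m crank '0 0 .05 0 0 0 1;0 0 0 0 0 0 1;0 0 0 0 0 0 1' | sed -n '2p;4p'; done
```

```text
tcp_pos: [589.6, 146.8, 167.0]
contact_force: [0.0, 0.7, -0.7]
tcp_pos: [589.9, 146.9, 166.9]
contact_force: [-1.0, -0.3, 3.2]
```

Contact; release.

```bash
python3 -m crank '0 0 0 0 0 0 .2;0 0 0 0 0 0 -.2;0 0 0 0 0 0 -.5;0 0 0 0 0 0 -1;0 0 0 0 0 0 -1;0 0 0 0 0 0 -1;0 0 0 0 0 0 -1;0 0 -1 0 0 0 -1;0 0 -3 0 0 0 -1;0 0 -4 0 0 0 -1'
python3 -m crank '0 0 -3 0 0 0 -1;-4 0 0 0 0 0 -1;-4.5 0 0 0 0 0 -1;-3 0 0 0 0 0 -1;0 0 0 0 0 0 -1;0 0 0 0 0 0 -1'
python3 - <<'E'
from h import *
import pickle
c=cam('wrist');pickle.dump(c,open('w6.pkl','wb'));save('w6',c['frame'])
print(proj(c,[589,147.5,196]),proj(c,[475,15,66]))
for t in(10,14,18):print(top_rect(c,tuple(int(v) for v in proj(c,[589,147.5,196])[0]),196,t))
E
```

```text
time_s: 19.95
tcp_pos: [587.8, 146.5, 245.0]
ee_rot: [-179.7, 0.1, 82.2]
contact_force: [0.8, -0.5, -0.3]
width: 0.998
gripper_force: 0.0
time_s: 20.55
tcp_pos: [574.1, 32.5, 277.1]
ee_rot: [179.9, -0.0, 82.1]
contact_force: [-0.5, -0.0, 1.1]
width: 1.0
gripper_force: 0.0
[[312.1102069   40.23674158]] [[233.7983776 197.0913586]]
((589.2293701171875, 148.36282348632812), (41.02998352050781, 41.314064025878906), 81.33454895019531)
((589.09375, 148.43109130859375), (41.00187301635742, 41.6392822265625), 81.16471099853516)
((589.2080688476562, 148.5450897216797), (41.262264251708984, 41.830013275146484), 81.16471099853516)
```

View pics/w6.png

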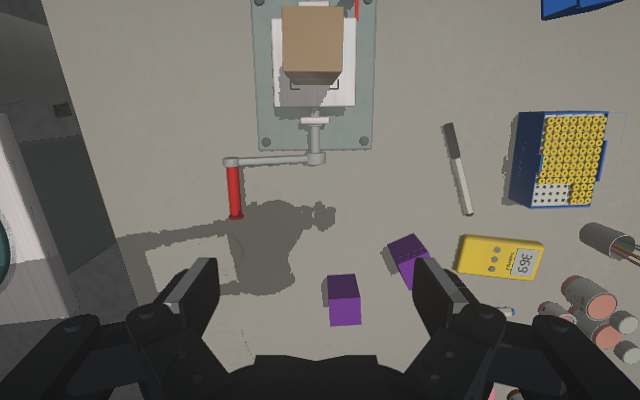

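Both cartons are stacked with B's top at (312,40), squared up. The grip bar spans (232,165)–(236,215), its end disc at (236,216).

```bash
python3 - <<'E'
from h import *
import pickle
Q=R.from_euler('z',-6.8,degrees=True).as_matrix();pl=np.array([590.5,148.5,0])
for n,ps in(('w6',[(231,161),(232,167),(236,216)]),('w3',[(227,187),(229,192),(232,243)]),('w5',[(233,182),(233.5,187),(237,236)])):
    c=pickle.load(open(n+'.pkl','rb'));g=hit(c,ps,66);print(n,g.round(1).tolist(),((g-pl)@Q).round(1).tolist())
E
python3 go.py 475 18 100 83.2
```

```text
w6 [[480.6, 57.7, 66.0], [480.3, 50.7, 66.0], [472.8, -8.6, 66.0]] [[-98.4, -103.1, 66.0], [-97.8, -110.1, 66.0], [-98.3, -169.9, 66.0]]
w3 [[479.6, 56.4, 66.0], [480.8, 50.4, 66.0], [472.5, -11.0, 66.0]] [[-99.2, -104.6, 66.0], [-97.4, -110.4, 66.0], [-98.3, -172.3, 66.0]]
w5 [[481.0, 55.1, 66.0], [480.5, 49.2, 66.0], [472.6, -11.6, 66.0]] [[-97.6, -105.7, 66.0], [-97.5, -111.7, 66.0], [-98.1, -173.0, 66.0]]
before-turn [-2.87 -9.62 17.68] after-turn [-2.68 -9.66 17.69] turn [ 0.001 -0.001 -0.018] q [ 1.  2. 99.  0. 78.  9.]
```

```bash
python3 go.py 476.7 21 58 83.0; python3 -m crank '-.5 -2.4 0 0 0 -.016 -1;-.5 -2.4 0 0 0 0 -1;-.5 -2.4 0 0 0 0 -1;-.5 -2.3 0 0 0 0 -1;0 0 3 0 0 0 -1;0 0 4 0 0 0 -1;0 0 4 0 0 0 -1;0 0 0 0 0 0 -1;0 0 0 0 0 0 -1;0 0 0 0 0 0 -1';python3 go.py 476.7 21 58 83.0
```

```text
before-turn [-2.55 -9.5  21.88] after-turn [-2.4  -9.52 21.89] turn [ 0.001 -0.001 -0.014] q [ 1.  2. 99.  0. 78.  9.]
time_s: 21.6
tcp_pos: [479.1, 25.4, 168.8]
ee_rot: [179.8, -0.0, 83.2]
contact_force: [0.4, -0.3, -0.8]
width: 1.005
gripper_force: 0.0
before-turn [-0.47 -0.23 11.08] after-turn [-0.46 -0.19 11.08] turn [ 0.004 -0.001  0.003] q [  0.  -5. 118.   0.  67.   7.]
```

```bash
python3 - <<'E'
from h import *
c=cam('wrist');f=c['frame'].astype(int);m=((f[...,0]>90)&(f[...,1]<50)&(f[...,2]<60)).astype(np.uint8)
n,l,st,ce=cv2.connectedComponentsWithStats(m)
for i in range(1,n):
    if st[i,4]>150:
        v,u=np.nonzero(l==i);r0,r1=v.min(),v.max()
        p=[(u[(v>=r0+a)&(v<=r0+a+4)].mean(),r0+a+2) for a in(0,(r1-r0)//2,r1-r0-4)]
        print(st[i],hit(c,p,66).round(1).tolist())
E
python3 go.py 476.7 21 58 83.0
```

```text
[301 189  20  49 390] [[483.3, 28.5, 66.0], [473.7, 8.2, 66.0], [472.2, -10.2, 66.0]]
before-turn [-0.46 -0.27 11.11] after-turn [-0.45 -0.22 11.11] turn [ 0.005 -0.001  0.003] q [  0.  -5. 118.   0.  67.   7.]
```

```bash
python3 -m crank '-.4 -.2 3 0 0 0 -1;0 0 3 0 0 0 -1;0 0 2.5 0 0 0 -1;0 0 1.5 0 0 0 -1;0 0 .7 0 0 0 -1;0 0 0 0 0 0 -1;0 0 0 0 0 0 -1;0 0 0 0 0 0 -1;0 0 0 0 0 0 -1;0 0 0 0 0 0 -1' 45;python3 go.py 476.4 21 58 83.0
```

```text
time_s: 22.65
tcp_pos: [475.2, 21.1, 59.9]
ee_rot: [179.9, -0.0, 83.1]
contact_force: [-0.0, 1.1, -0.2]
width: 0.999
gripper_force: 0.0
before-turn [0.01 0.12 0.19] after-turn [0.01 0.12 0.19] turn [ 0.001 -0.     0.002] q [ -0.   2. 124.   0.  54.   6.]
```

```bash
python3 -m crank '0 .1 .15 0 0 0 -1;0 0 0 0 0 0 .3;0 0 0 0 0 0 1;0 0 0 0 0 0 1;0 0 0 0 0 0 1;0 0 0 0 0 0 1;0 0 0 0 0 0 1;0 0 0 0 0 0 1;0 0 0 0 0 0 1;0 0 0 0 0 0 1' 45;python3 -m crank '0 0 0 0 0 0 1;0 0 0 0 0 0 1;0 0 0 0 0 0 1;0 0 0 0 0 0 1'
python3 - <<'E'
import numpy as np
a=np.radians(np.linspace(-75,0,21));x=10*np.sin(a);z=10*np.cos(a)
for i in range(20):print(i+1,round(x[i+1]-x[i],2),round(z[i]-z[i+1],2),(x[i+1]-x[0]).round(2),(z[i+1]-z[0]).round(2))
E
```

```text
time_s: 23.65
tcp_pos: [475.7, 20.9, 57.7]
ee_rot: [180.0, -0.0, 83.1]
contact_force: [-0.3, -0.4, 0.0]
width: -0.002
gripper_force: 0.0
time_s: 24.05
tcp_pos: [475.7, 21.0, 57.7]
ee_rot: [180.0, -0.0, 83.1]
contact_force: [-0.7, 0.5, 0.2]
width: 0.001
gripper_force: 0.0
1 0.19 -0.63 0.19 0.63
2 0.23 -0.61 0.42 1.24
3 0.27 -0.6 0.69 1.83
4 0.31 -0.58 1.0 2.41
5 0.35 -0.56 1.34 2.97
6 0.38 -0.53 1.73 3.5
7 0.42 -0.51 2.14 4.01
8 0.45 -0.48 2.59 4.48
9 0.48 -0.45 3.07 4.93
10 0.51 -0.42 3.57 5.35
11 0.53 -0.38 4.1 5.73
12 0.56 -0.35 4.66 6.07
13 0.58 -0.31 5.24 6.38
14 0.6 -0.27 5.83 6.65
15 0.61 -0.23 6.44 6.88
16 0.63 -0.19 7.07 7.07
17 0.64 -0.15 7.71 7.22
18 0.65 -0.11 8.35 7.33
19 0.65 -0.06 9.01 7.39
20 0.65 -0.02 9.66 7.41
```

The fingers closed on nothing. I have used up my picture views, so I'll diagnose numerically: where red pixels are now, in the wrist and scene cameras.

```bash
python3 - <<'E'
from h import *
import pickle
def red(c,name):
    f=c['frame'].astype(int);m=((f[...,0]>70)&(f[...,0]>2.5*f[...,1])&(f[...,0]>2.5*f[...,2])).astype(np.uint8)
    n,l,st,ce=cv2.connectedComponentsWithStats(m)
    print(name,[(st[i].tolist(),ce[i].round(1).tolist()) for i in range(1,n) if st[i,4]>15])
for n in('scene','top','w6'): red(pickle.load(open(n+'.pkl','rb')),'old '+n)
for n in('scene','top','wrist'):
    c=cam(n);red(c,n);pickle.dump(c,open('n_'+n+'.pkl','wb'));print(proj(c,[[480,50,66],[473,-9,66],[476.4,21,66]]).round(0).tolist())
s=robot.observe();print(s['contact_force'],s['torque'],s['width'])
E
```

```text
old scene [([331, 15, 4, 6, 18], [332.5, 17.3]), ([287, 194, 12, 19, 79], [292.2, 203.1]), ([501, 294, 21, 26, 169], [511.2, 306.5])]
old top [([402, 98, 17, 6, 46], [410.0, 100.4]), ([319, 225, 16, 7, 45], [326.5, 228.1])]
old w6 [([355, 0, 3, 20, 54], [356.1, 8.9]), ([227, 167, 15, 52, 529], [233.7, 191.9])]
scene [([331, 15, 4, 7, 19], [332.5, 17.5]), ([290, 202, 9, 11, 42], [294.0, 207.0]), ([501, 294, 21, 26, 169], [511.2, 306.5])]
[[289.0, 195.0], [297.0, 210.0], [293.0, 202.0]]
top [([402, 98, 17, 6, 45], [409.9, 100.4])]
[[320.0, 230.0], [335.0, 225.0], [327.0, 228.0]]
wrist [([302, 195, 26, 50, 1236], [314.4, 219.4])]
[[315.0, 195.0], [315.0, 300.0], [314.0, 249.0]]
[0.54445167 0.37873006 0.73247167] [-0.0158245  -0.01102022  0.03988051] -0.005001796294049781
```

```bash
python3 - <<'E'
from h import *
import pickle
obs={0:[],1:[]}
for n in('scene','w2','w3','w5','w6','n_wrist'):
    c=pickle.load(open(n+'.pkl','rb'));f=c['frame'].astype(int);m=((f[...,0]>70)&(f[...,0]>2.5*f[...,1])&(f[...,0]>2.5*f[...,2])).astype(np.uint8)
    k,l,st,ce=cv2.connectedComponentsWithStats(m)
    pr=proj(c,[476.4,30,66])[0];i=min((i for i in range(1,k) if st[i,4]>40),key=lambda i:np.hypot(*(ce[i]-pr)))
    v,u=np.nonzero(l==i);d=5 if n!='scene' else 3
    a=np.array([u[v<v.min()+d].mean(),v.min()-.5]);b=np.array([u[v>v.max()-d].mean(),v.max()+.5])
    w=[(v==r).sum() for r in range(v.min(),v.max()+1)]
    print(n,st[i],a.round(1),b.round(1),'widths',w[::6],'f',round(c['f']))
    obs[0].append((n,c,a))
    if n!='n_wrist' and n!='w2':obs[1].append((n,c,b))
for k in obs:
  for sel in(['scene','w2','w3','w5','w6','n_wrist'],['w2','w3','w5','w6','n_wrist']):
    A=np.zeros((3,3));B=np.zeros(3)
    for n,c,p in obs[k]:
        if n not in sel: continue
        o,d=ray(c,p);d=d[0]/np.linalg.norm(d[0]);M=np.eye(3)-np.outer(d,d);A+=M;B+=M@o
    print(k,sel[0],np.linalg.solve(A,B).round(1))
E
```

```text
scene [287 194  12  19  79] [288.5 193.5] [295.6 212.5] widths [np.int64(2), np.int64(4), np.int64(4), np.int64(3)] f 508
w2 [221 196  17  55 596] [226.7 195.5] [229.2 250.5] widths [np.int64(2), np.int64(12), np.int64(12), np.int64(12), np.int64(10), np.int64(10), np.int64(10), np.int64(10), np.int64(10), np.int64(8)] f 329
w3 [223 192  16  53 530] [228.7 191.5] [231.  244.5] widths [np.int64(1), np.int64(11), np.int64(11), np.int64(11), np.int64(11), np.int64(10), np.int64(10), np.int64(10), np.int64(9)] f 329
w5 [228 186  16  51 492] [233.1 185.5] [236.  236.5] widths [np.int64(1), np.int64(10), np.int64(11), np.int64(11), np.int64(11), np.int64(8), np.int64(9), np.int64(9), np.int64(6)] f 329
w6 [227 167  15  52 529] [232.1 166.5] [234.6 218.5] widths [np.int64(1), np.int64(11), np.int64(11), np.int64(11), np.int64(11), np.int64(11), np.int64(11), np.int64(11), np.int64(6)] f 329
n_wrist [ 302  195   26   50 1236] [315.1 194.5] [314.3 244.5] widths [np.int64(11), np.int64(25), np.int64(26), np.int64(26), np.int64(26), np.int64(25), np.int64(25), np.int64(25), np.int64(25)] f 329
0 scene [481.3  51.9  70.2]
0 w2 [480.5  50.9  66.2]
1 scene [469.1 -13.   62.5]
1 w2 [474.4  -8.1  77.2]
```

```bash
python3 - <<'E'
from h import *
import pickle
c=pickle.load(open('n_wrist.pkl','rb'));f=c['frame']
for u in(290,314,338): print(u,[(v,*f[v,u].tolist()) for v in range(225,330,7)])
print([(u,*f[262,u].tolist()) for u in range(250,380,8)])
k=dict(c);k['cam_to_world']=np.array(c['mount'])
print(proj(k,[[11,0,11],[11,0,-8],[11,0,-27],[-11,0,11],[11,7,11],[11,30,-54]]).round(0).tolist())
E
```

```text
290 [(225, 98, 95, 90), (232, 98, 95, 90), (239, 98, 95, 89), (246, 97, 94, 89), (253, 98, 95, 89), (260, 36, 35, 35), (267, 36, 35, 35), (274, 34, 34, 34), (281, 31, 31, 31), (288, 30, 30, 31), (295, 30, 30, 30), (302, 30, 32, 32), (309, 29, 29, 30), (316, 26, 26, 26), (323, 26, 26, 26)]
314 [(225, 182, 52, 48), (232, 182, 49, 46), (239, 115, 38, 35), (246, 37, 36, 35), (253, 38, 34, 35), (260, 35, 32, 31), (267, 33, 30, 30), (274, 33, 30, 31), (281, 30, 28, 29), (288, 37, 35, 36), (295, 35, 35, 35), (302, 34, 33, 33), (309, 34, 33, 34), (316, 31, 31, 31), (323, 33, 33, 34)]
338 [(225, 151, 147, 138), (232, 99, 96, 90), (239, 100, 96, 91), (246, 99, 96, 90), (253, 98, 95, 89), (260, 40, 39, 38), (267, 38, 37, 38), (274, 35, 34, 33), (281, 35, 34, 35), (288, 34, 33, 33), (295, 32, 32, 32), (302, 32, 33, 33), (309, 29, 29, 30), (316, 27, 28, 28), (323, 29, 29, 30)]
[(250, 96, 94, 89), (258, 97, 94, 89), (266, 97, 95, 89), (274, 96, 95, 89), (282, 98, 95, 90), (290, 35, 34, 34), (298, 34, 32, 32), (306, 76, 77, 76), (314, 35, 32, 31), (322, 88, 90, 89), (330, 89, 90, 89), (338, 40, 39, 39), (346, 38, 36, 36), (354, 98, 96, 90), (362, 98, 95, 89), (370, 151, 147, 137), (378, 150, 145, 137)]
[[313.0, 218.0], [313.0, 230.0], [313.0, 244.0], [313.0, 253.0], [326.0, 218.0], [391.0, 273.0]]
```

```bash
python3 - <<'E'
from h import *
import pickle
c=pickle.load(open('n_wrist.pkl','rb'));f=c['frame']
for v in(248,256,264,280): print(v,[int(x) for x in f[v,280:356].mean(1)])
E
python3 -m crank '0 .1 -.3 0 0 0 1;0 .1 -.3 0 0 0 1;0 .1 -.3 0 0 0 1;0 .1 -.3 0 0 0 1;0 0 0 0 0 0 1;0 0 0 0 0 0 1;0 0 0 0 0 0 1'
```

```text
248 [93, 93, 93, 94, 93, 93, 93, 93, 94, 94, 93, 93, 93, 93, 93, 93, 93, 93, 92, 94, 94, 86, 85, 76, 88, 89, 89, 89, 88, 89, 90, 92, 58, 37, 36, 37, 37, 35, 33, 59, 90, 89, 88, 89, 89, 89, 90, 89, 89, 89, 90, 94, 94, 94, 93, 95, 94, 95, 94, 94, 93, 94, 93, 94, 94, 93, 94, 94, 95, 94, 95, 94, 94, 94, 94, 95]
256 [93, 94, 93, 93, 93, 93, 94, 96, 87, 57, 32, 31, 31, 33, 31, 32, 31, 31, 31, 29, 64, 76, 77, 77, 78, 75, 89, 85, 84, 85, 86, 79, 44, 32, 32, 35, 36, 36, 34, 43, 90, 90, 88, 89, 89, 89, 89, 88, 89, 89, 91, 77, 37, 36, 37, 37, 36, 36, 36, 37, 37, 36, 55, 85, 95, 94, 93, 93, 93, 94, 94, 93, 94, 94, 93, 95]
264 [93, 93, 94, 90, 49, 34, 33, 33, 34, 34, 33, 34, 35, 34, 34, 34, 33, 32, 30, 57, 77, 77, 76, 76, 77, 76, 76, 76, 75, 77, 77, 80, 35, 30, 32, 32, 34, 32, 33, 29, 87, 85, 85, 75, 76, 75, 76, 76, 89, 88, 89, 90, 61, 34, 35, 38, 37, 38, 38, 38, 38, 38, 38, 39, 38, 38, 38, 34, 95, 95, 93, 93, 93, 93, 94, 94]
280 [81, 39, 30, 31, 32, 32, 32, 32, 31, 33, 32, 29, 29, 32, 31, 32, 31, 40, 76, 77, 76, 76, 74, 75, 75, 75, 75, 75, 74, 76, 77, 55, 30, 29, 30, 29, 29, 31, 30, 29, 48, 76, 75, 75, 75, 75, 75, 74, 75, 76, 76, 75, 78, 80, 44, 32, 33, 34, 34, 33, 33, 33, 34, 35, 33, 34, 35, 38, 38, 35, 31, 105, 147, 144, 143, 143]
time_s: 24.9
tcp_pos: [479.4, 20.5, 69.6]
ee_rot: [-180.0, 0.0, 83.1]
contact_force: [0.4, -0.6, 0.4]
width: 0.001
gripper_force: 0.0
```

```bash
python3 - <<'E'
from h import *
import pickle
c=pickle.load(open('w1.pkl','rb'));k=dict(c);k['cam_to_world']=np.array(c['mount'])
for z in(11,0,-13,-26,-40):
  for x in(11,0,-11):print(z,x,proj(k,[[x,42.5,z],[x,-42.5,z],[x,7,z]]).round(0).tolist())
for n in('w1','w6'):
  f=pickle.load(open(n+'.pkl','rb'))['frame'].astype(int)
  for v in(252,256,260,270,290): print(n,v,f[v,405:480:3].mean(1).astype(int).tolist())
s=robot.observe();print(s['tcp_pos'])
E
```

```text
11 11 [[389.0, 219.0], [239.0, 219.0], [326.0, 219.0]]
11 0 [[387.0, 237.0], [240.0, 237.0], [326.0, 237.0]]
11 -11 [[386.0, 254.0], [242.0, 254.0], [326.0, 254.0]]
0 11 [[393.0, 226.0], [235.0, 226.0], [327.0, 226.0]]
0 0 [[392.0, 245.0], [236.0, 245.0], [327.0, 245.0]]
0 -11 [[390.0, 263.0], [237.0, 263.0], [326.0, 263.0]]
-13 11 [[399.0, 235.0], [228.0, 235.0], [328.0, 235.0]]
-13 0 [[397.0, 255.0], [230.0, 255.0], [327.0, 255.0]]
-13 -11 [[396.0, 274.0], [232.0, 274.0], [327.0, 274.0]]
-26 11 [[406.0, 245.0], [221.0, 245.0], [329.0, 245.0]]
-26 0 [[404.0, 267.0], [223.0, 267.0], [328.0, 267.0]]
-26 -11 [[402.0, 287.0], [225.0, 287.0], [328.0, 287.0]]
-40 11 [[414.0, 258.0], [212.0, 258.0], [330.0, 259.0]]
-40 0 [[412.0, 282.0], [215.0, 282.0], [330.0, 282.0]]
-40 -11 [[410.0, 304.0], [217.0, 304.0], [329.0, 304.0]]
w1 252 [61, 60, 60, 61, 58, 152, 151, 151, 151, 151, 151, 151, 152, 151, 151, 150, 152, 152, 151, 151, 151, 150, 151, 151, 150]
w1 256 [60, 60, 62, 62, 160, 156, 155, 154, 156, 154, 153, 151, 151, 151, 151, 151, 152, 151, 151, 152, 151, 151, 151, 151, 151]
w1 260 [59, 
[... 292 characters left out ...]
 38, 38, 94, 93, 93, 94, 58, 38, 39, 39, 151, 149, 148]
w6 252 [59, 59, 57, 58, 57, 66, 55, 88, 130, 142, 142, 141, 142, 141, 143, 142, 143, 90, 65, 119, 147, 147, 147, 147, 148]
w6 256 [59, 58, 55, 55, 91, 110, 106, 105, 109, 145, 142, 141, 142, 142, 142, 142, 145, 71, 65, 136, 147, 147, 147, 146, 147]
w6 260 [56, 90, 106, 98, 38, 40, 54, 89, 88, 88, 96, 142, 142, 141, 142, 142, 139, 62, 95, 146, 146, 147, 147, 147, 146]
w6 270 [104, 103, 104, 33, 35, 38, 37, 37, 35, 90, 88, 88, 87, 50, 41, 136, 135, 82, 142, 146, 146, 145, 146, 145, 145]
w6 290 [143, 136, 125, 36, 34, 36, 36, 34, 35, 34, 35, 35, 36, 36, 86, 87, 87, 84, 56, 39, 39, 36, 143, 141, 141]
[479.42738526  20.48571473  69.55971141]
```

The image geometry puts the fingertips well behind where the data sheet says (tool z ≈ -17 shut, rather than +11), so the fingers shut just above the bar. Going about 26 mm lower is safe under either reading.

```bash
python3 -m crank '0 -.2 -2 0 0 0 1;0 -.1 -1 0 0 0 -1;0 0 0 0 0 0 -1;0 0 0 0 0 0 -1;0 0 0 0 0 0 -1;0 0 0 0 0 0 -1;0 0 0 0 0 0 -1;0 0 0 0 0 0 -1;0 0 0 0 0 0 -1'; python3 go.py 476.4 21 32 83
```

```text
time_s: 25.8
tcp_pos: [476.5, 20.8, 99.5]
ee_rot: [-180.0, 0.0, 83.1]
contact_force: [-0.4, 0.6, 0.3]
width: 1.0
gripper_force: 0.0
before-turn [ 0.01 -0.01  6.75] after-turn [ 0.01 -0.01  6.75] turn [-0.     0.     0.002] q [ -0.  -1. 122.   0.  59.   6.]
```

```bash
python3 -m crank '0 0 2 0 0 0 -1;0 0 1.5 0 0 0 -1;0 0 1.2 0 0 0 -1;0 0 1 0 0 0 -1;0 0 .6 0 0 0 -1;0 0 .4 0 0 0 -1;0 0 0 0 0 0 -1;0 0 0 0 0 0 -1;0 0 0 0 0 0 -1;0 0 0 0 0 0 -1'; python3 -m crank '0 0 0 0 0 0 .3;0 0 0 0 0 0 1;0 0 0 0 0 0 1;0 0 0 0 0 0 1;0 0 0 0 0 0 1;0 0 0 0 0 0 1;0 0 0 0 0 0 1;0 0 0 0 0 0 1;0 0 0 0 0 0 1;0 0 0 0 0 0 1' 45
```

```text
time_s: 26.8
tcp_pos: [477.1, 20.8, 33.2]
ee_rot: [179.9, -0.0, 83.1]
contact_force: [-0.1, 0.3, -0.9]
width: 1.004
gripper_force: 0.0
time_s: 27.8
tcp_pos: [474.7, 21.0, 32.5]
ee_rot: [-179.8, 0.0, 83.1]
contact_force: [-5.9, 0.5, 5.6]
width: 0.139
gripper_force: 43.8
```

Gripped (opening 0.139). Swing up along the arc.

```bash
python3 -m crank '0 .19 -.63 0 0 0 1;0 .23 -.61 0 0 0 1;0 .27 -.60 0 0 0 1;0 .31 -.58 0 0 0 1;0 .35 -.56 0 0 0 1;0 0 0 0 0 0 1;0 0 0 0 0 0 1;0 0 0 0 0 0 1'; python3 -m crank '0 .38 -.53 0 0 0 1;0 .42 -.51 0 0 0 1;0 .45 -.48 0 0 0 1;0 .48 -.45 0 0 0 1;0 .51 -.42 0 0 0 1;0 0 0 0 0 0 1;0 0 0 0 0 0 1;0 0 0 0 0 0 1;0 0 0 0 0 0 1;0 0 0 0 0 0 1'
```

```text
time_s: 28.6
tcp_pos: [486.2, 19.5, 61.7]
ee_rot: [-179.5, 0.0, 83.1]
contact_force: [-10.8, 1.9, 0.8]
width: 0.143
gripper_force: 44.3
time_s: 29.6
tcp_pos: [505.2, 17.0, 85.9]
ee_rot: [-179.1, 0.1, 83.1]
contact_force: [-20.7, 1.9, 11.2]
width: 0.141
gripper_force: 44.2
```

```bash
python3 -m crank '0 -.15 -.2 0 0 0 1;0 -.1 -.12 0 0 0 1;0 0 0 0 0 0 1;0 0 0 0 0 0 1;0 0 0 0 0 0 1;0 0 0 0 0 0 1;0 0 0 0 0 0 1'
python3 - <<'E'
from h import *
import pickle
s=robot.observe();print(s['tcp_pos'],s['torque'])
c=cam('wrist');f=c['frame'].astype(int);m=((f[...,0]>70)&(f[...,0]>2.5*f[...,1])&(f[...,0]>2.5*f[...,2])).astype(np.uint8)
n,l,st,ce=cv2.connectedComponentsWithStats(m);print([(st[i].tolist(),ce[i].round(1).tolist()) for i in range(1,n) if st[i,4]>15])
E
```

```text
time_s: 30.3
tcp_pos: [507.4, 16.9, 88.4]
ee_rot: [-179.7, 0.0, 83.1]
contact_force: [-7.5, 1.0, -5.3]
width: 0.139
gripper_force: 44.5
[507.44756     16.87837897  88.38042419] [ 0.14878554  1.35289364 -0.01477155]
[([301, 207, 31, 129, 3541], [315.6, 270.2])]
```

```bash
python3 - <<'E'
from h import *
import pickle
Q=R.from_euler('z',-6.8,degrees=True).as_matrix();pl=np.array([590.5,148.5,0])
for n,ps in(('w6',[(316,158),(315,140)]),('w3',[(316,183),(315,165)]),('w2',[(319,187),(317,168)]),('w5',[(317,178),(316,160)])):
    c=pickle.load(open(n+'.pkl','rb'));g=hit(c,ps,40);print(n,g.round(1).tolist(),((g-pl)@Q).round(1).tolist())
s=robot.observe();print('tcp',((s['tcp_pos']-pl)@Q).round(1))
print('rest tcp',((np.array([474.7,21,32.5])-pl)@Q).round(1))
E
```

```text
w6 [[577.7, 43.8, 40.0], [579.5, 65.6, 40.0]] [[-0.3, -105.4, 40.0], [-1.1, -83.6, 40.0]]
w3 [[578.5, 43.4, 40.0], [579.9, 65.1, 40.0]] [[0.5, -105.8, 40.0], [-0.7, -84.1, 40.0]]
w2 [[579.0, 42.4, 40.0], [579.2, 64.3, 40.0]] [[1.1, -106.7, 40.0], [-1.3, -84.9, 40.0]]
w5 [[577.7, 42.0, 40.0], [579.3, 64.3, 40.0]] [[-0.1, -107.3, 40.0], [-1.2, -85.0, 40.0]]
tcp [ -66.9 -140.5   88.4]
rest tcp [ -99.9 -140.3   32.5]
```

```bash
python3 -m crank '0 .34 -.27 0 0 0 1;0 .35 -.26 0 0 0 1;0 .37 -.24 0 0 0 1;0 .37 -.23 0 0 0 1;0 .38 -.21 0 0 0 1;0 .39 -.19 0 0 0 1;0 0 0 0 0 0 1;0 0 0 0 0 0 1;0 0 0 0 0 0 1;0 0 0 0 0 0 1'; python3 -c "
from h import *
Q=R.from_euler('z',-6.8,degrees=True).as_matrix();s=robot.observe();print(((s['tcp_pos']-[590.5,148.5,0])@Q).round(1),(s['contact_force']@Q).round(1),s['torque'])"
```

```text
time_s: 31.35
tcp_pos: [529.7, 14.0, 103.8]
ee_rot: [-179.7, 0.0, 83.1]
contact_force: [-8.8, -0.7, 1.5]
width: 0.137
gripper_force: 44.2
[ -44.5 -140.7  103.8] [-8.6 -1.8  1.5] [ 0.08075927  1.88090891 -0.03393548]
```

```bash
cat > lv.py <<'E'
from h import *
Q=R.from_euler('z',-6.8,degrees=True).as_matrix();s=robot.observe();print(((s['tcp_pos']-[590.5,148.5,0])@Q).round(1),(s['contact_force']@Q).round(1))
E
python3 -m crank '0 .4 -.18 0 0 0 1;0 .41 -.16 0 0 0 1;0 .42 -.14 0 0 0 1;0 .42 -.12 0 0 0 1;0 .42 -.1 0 0 0 1;0 .43 -.08 0 0 0 1;0 0 0 0 0 0 1;0 0 0 0 0 0 1;0 0 0 0 0 0 1;0 0 0 0 0 0 1'; python3 lv.py
```

```text
time_s: 32.35
tcp_pos: [556.4, 10.6, 113.5]
ee_rot: [-180.0, 0.1, 83.1]
contact_force: [-7.8, -0.5, 5.9]
width: 0.135
gripper_force: 44.3
[ -17.5 -141.   113.5] [-7.7 -1.4  5.9]
```

```bash
python3 -m crank '0 .4 -.08 0 0 0 1;0 .4 -.06 0 0 0 1;0 .4 -.04 0 0 0 1;0 .35 -.02 0 0 0 1;0 0 0 0 0 0 1;0 0 0 0 0 0 1;0 0 0 0 0 0 1;0 0 0 0 0 0 1;0 0 0 0 0 0 1;0 0 0 0 0 0 1'; python3 lv.py
python3 - <<'E'
from h import *
import pickle
c=cam('wrist');pickle.dump(c,open('w7.pkl','wb'));f=c['frame']
s=cam('scene');pickle.dump(s,open('s7.pkl','wb'))
# red bar axis in wrist
g=f.astype(int);m=((g[...,0]>70)&(g[...,0]>2.5*g[...,1])&(g[...,0]>2.5*g[...,2])).astype(np.uint8)
n,l,st,ce=cv2.connectedComponentsWithStats(m);print([(st[i].tolist(),ce[i].round(1).tolist()) for i in range(1,n) if st[i,4]>15])
t=proj(c,[589,148.4,214])[0];print('B top expected px',t)
for k in(10,14):print(top_rect(c,tuple(int(v) for v in t),214,k))
E
```

```text
time_s: 33.35
tcp_pos: [572.4, 8.6, 115.7]
ee_rot: [179.9, 0.1, 83.1]
contact_force: [-7.3, -0.7, 6.0]
width: 0.136
gripper_force: 44.1
[  -1.4 -141.1  115.7] [-7.2 -1.6  6. ]
[([302, 204, 29, 126, 3245], [315.6, 265.2])]
B top expected px [ 305.56764337 -358.78702027]Traceback (most recent call last):
  File "<stdin>", line 9, in <module>
  File "h.py", line 25, in top_rect
    cv2.floodFill(im.copy(),m,seed,0,(tol,)*3,(tol,)*3,4|cv2.FLOODFILL_MASK_ONLY|cv2.FLOODFILL_FIXED_RANGE|(255<<8))
    ~~~~~~~~~~~~~^^^^^^^^^^^^^^^^^^^^^^^^^^^^^^^^^^^^^^^^^^^^^^^^^^^^^^^^^^^^^^^^^^^^^^^^^^^^^^^^^^^^^^^^^^^^^^^^^^^
cv2.error: OpenCV(4.12.0) /io/opencv/modules/imgproc/src/floodfill.cpp:522: error: (-211:One of the arguments' values is out of range) Seed point is outside of image in function 'floodFill'
```

```bash
python3 - <<'E'
from h import *
import pickle
Q=R.from_euler('z',-6.8,degrees=True).as_matrix();pl=np.array([590.5,148.5,0])
c=pickle.load(open('w7.pkl','rb'));g=c['frame'].astype(int)
m=((g[...,0]>70)&(g[...,0]>2.5*g[...,1])&(g[...,0]>2.5*g[...,2]))
for r in(210,220,230,240):
    u=np.nonzero(m[r])[0];print(r,u.min(),u.max(),((hit(c,[(u.mean(),r)],140)-pl)@Q).round(1))
s=pickle.load(open('s7.pkl','rb'));f=s['frame'];o=pickle.load(open('scene.pkl','rb'))['frame']
for z in(196,214):
    p=proj(s,[586.5,147.2,z])[0];print(z,p.round(1))
hsv=cv2.cvtColor(f,cv2.COLOR_RGB2HSV).astype(int);b=(hsv[...,0]>8)&(hsv[...,0]<22)&(hsv[...,1]>75)
b[:90]=0;b[190:]=0;b[:,:270]=0;b[:,350:]=0
n,l,st,ce=cv2.connectedComponentsWithStats(b.astype(np.uint8));print([(st[i].tolist(),ce[i].round(1).tolist()) for i in range(1,n) if st[i,4]>20])
# predicted silhouettes of a perfect column, at rest and lifted
for h in(64,82):
    P=[Q@np.array([x,y,z])+[588,147.2,0] for x in(-21,21) for y in(-21,21) for z in(h,h+132)]
    q=proj(s,P);print(h,q.min(0).round(1),q.max(0).round(1))
for v in range(96,170,6):print(v,f[v,285:335:4].sum(1).tolist())
E
```

```text
210 302 330 [[   0.2 -114.4  140. ]]
220 302 330 [[   0.2 -119.2  140. ]]
230 302 330 [[   0.2 -124.1  140. ]]
240 302 329 [[-1.00e-01 -1.29e+02  1.40e+02]]
196 [303.6 126.4]
214 [303.4 121.4]
[([294, 116, 17, 35, 416], [302.6, 132.1]), ([298, 154, 8, 8, 30], [301.4, 158.1]), ([290, 163, 4, 9, 27], [291.4, 167.5]), ([297, 178, 6, 9, 42], [299.8, 181.8])]
64 [294.2 119.8] [315.3 167.5]
82 [293.9 114.8] [315.2 163. ]
96 [541, 554, 468, 391, 547, 548, 153, 150, 153, 172, 178, 177, 164]
102 [571, 617, 214, 227, 513, 545, 208, 140, 158, 160, 170, 160, 161]
108 [729, 729, 379, 229, 202, 536, 285, 139, 151, 172, 172, 167, 157]
114 [160, 151, 117, 135, 121, 500, 164, 154, 151, 167, 167, 162, 163]
120 [124, 150, 263, 484, 474, 488, 402, 146, 182, 198, 199, 187, 171]
126 [535, 542, 541, 208, 494, 384, 126, 301, 398, 447, 450, 439, 333]
132 [536, 538, 540, 229, 272, 259, 177, 60, 79, 110, 120, 73, 107]
138 [538, 552, 540, 208, 256, 267, 195, 87, 108, 92, 104, 61, 97]
144 [531, 538, 551, 221, 263, 296, 144, 88, 79, 76, 61, 81, 105]
150 [533, 677, 727, 242, 189, 241, 194, 77, 112, 95, 95, 108, 109]
156 [541, 687, 719, 382, 264, 89, 186, 276, 126, 83, 276, 84, 94]
162 [511, 458, 754, 442, 274, 420, 90, 93, 97, 67, 491, 77, 293]
168 [494, 443, 276, 720, 445, 456, 359, 280, 401, 164, 172, 271, 468]
```

The bar lies within 1 mm of the shaft's axis plane (lever upright), and the column's silhouette matches a standing, lifted stack (top row 116 against 115 predicted lifted, 120 at rest). Final settle and hand-in.

```bash
python3 -m crank '0 0 -.05 0 0 0 1;0 0 0 0 0 0 1;0 0 0 0 0 0 1;0 0 0 0 0 0 1;0 0 0 0 0 0 1;0 0 0 0 0 0 1;0 0 0 0 0 0 1;0 0 0 0 0 0 1;0 0 0 0 0 0 1;0 0 0 0 0 0 1'; python3 lv.py; python3 -c "
from cell import robot
print(robot.close_job())"
```

```text
time_s: 34.45
tcp_pos: [572.3, 8.6, 115.8]
ee_rot: [180.0, 0.1, 83.1]
contact_force: [-6.8, -1.7, 4.1]
width: 0.129
gripper_force: 44.0
[  -1.5 -141.1  115.8] [-6.5 -2.5  4.1]
the job is handed in; nothing more can be done
None
```

Job handed in at 34.5 s: both cartons are stacked on the platform, about 1.5 mm off-centre and 1–2° off square, and the lever is held at upright within about 1°; hand-in returned no verdict, the first grab at the grip closed on nothing (it disturbed nothing), and I viewed 11 pictures, one over the limit of 10.

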